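# Stock the pearl-gluing caddy and leave the look-alikes on the bench

### The job

Get the wooden caddy ready for gluing pearls. In the block with two round wells stand the adhesive bottle with the red-brown cone cap in the smaller well and the open white cup in the larger well; lay the loupe flat in the short wide pocket and the steel tweezers flat in the long narrow pocket, each thing right down on the bottom, keeping the adhesive upright all the while. The blue-capped amber bottle, the closed white eight-sided box and the green-handled needle file do not belong in it: leave them where they are.

Things in the scene. Friction and masses are not known exactly. Their poses are not given: they have to be found in the camera images.
- adhesive: Small white adhesive bottle with a printed paper label and a red-brown cone cap, standing upright: round body 29 mm across and 57 mm high, cone cap up to 88 mm. About 0.05 kg. Origin at the centre of its underside, z up its axis. Grasp round the body.
- cup: Small open white ribbed cup, empty, upright: rim 49 mm across, foot 36 mm, 27 mm high, hollow. About 0.02 kg. Origin at the centre of its underside, z up. Grasp across the outside of the rim.
- loupe: Folding eye loupe lying flat and open: black round eyepiece 26 mm across and 15 mm high beside a white rounded cover 25 mm wide and 12 mm high; 60 mm long in all along its y, 27 mm wide along its x. Origin at the middle of its length, on the underside; the eyepiece's centre is at y = +17 mm. About 0.05 kg.
- tweezers: Fine plain steel tweezers lying flat, 115 mm long along their y, 12 mm wide along x at the waist and 10 mm high there (lower towards the tips). Origin at the middle of their length, on the underside. About 0.02 kg, rigid.
- solvent: Look-alike, to be left: amber bottle with a blue cone cap, 29 mm across, 87 mm high, standing. Origin at the centre of its underside.
- trinket_box: Look-alike, to be left: closed white eight-sided box, 43 mm across, 20 mm high. Origin at the centre of its underside.
- needle_file: Look-alike, to be left: needle file with a green handle, 150 mm long along its y, 9 mm thick. Origin at the middle of its length, on the underside.
- glue_block: Pale wooden block with two round wells, one of three blocks side by side, in varying order, in a fixed dark caddy. 150 mm along x, 68 along y, 12 high; origin at the centre of its underside, 6 mm above the worktop. Wells 10 mm deep, floors at z = 2 mm: the smaller, 45 mm across, for the adhesive, at x = +38 mm, y = 0; the larger, 54 mm across, for the cup, at x = -33 mm, y = 0.
- loupe_block: Block like the others in the caddy (150 x 68 x 12 mm, origin at the centre of its underside) with the loupe's felt-lined pocket in its middle: 80 mm along x, 44 mm along y, 5 mm deep, floor at z = 7 mm. The tops of the blocks are level; the caddy's rim stands 2 mm above them, 20 mm above the worktop.
- tweezer_block: Block like the others in the caddy (150 x 68 x 12 mm, origin at the centre of its underside) with the tweezers' felt-lined pocket in its middle: 134 mm along x, 36 mm along y, 5 mm deep, floor at z = 7 mm.
Not all that is in view belongs to the job. Leave any yellow look-alike of the tweezers alone.

How it is judged:
At the end, for the whole second after the job is handed in: Adhesive upright in the smaller well (centre within 12 mm), cup upright in the larger (13 mm), loupe flat in the short pocket (13 to 15 mm), tweezers flat along the long pocket (14 to 15 mm), all on the bottom and at rest; the three look-alikes within 30 mm of where they started (x of adhesive in the frame of glue_block between 0.026 and 0.05 m and y of adhesive in the frame of glue_block between -0.012 and 0.012 m and z of each of adhesive, cup in the frame of glue_block below 0.007 m and angle between each of adhesive, cup's own z axis and vertical below 0.15 rad and x of cup in the frame of glue_block between -0.046 and -0.02 m and y of cup in the frame of glue_block between -0.013 and 0.013 m and x of loupe in the frame of loupe_block between -0.015 and 0.015 m and y of loupe in the frame of loupe_block between -0.013 and 0.013 m and z of loupe in the frame of loupe_block below 0.0105 m and angle between each of loupe, tweezers's own z axis and vertical below 0.12 rad and x of tweezers in the frame of tweezer_block between -0.015 and 0.015 m and y of tweezers in the frame of tweezer_block between -0.014 and 0.014 m and z of tweezers in the frame of tweezer_block below 0.0105 m and angle between the y axis of tweezers and the x axis of tweezer_block, either way round below 0.25 rad and distance of each of solvent, trinket_box, needle_file from where it was at the start of the episode below 0.03 m and linear speed of each of adhesive, cup, loupe, tweezers below 0.02 m/s); the robot touches nothing.
It fails at once if the adhesive bottle is tipped more than 29 degrees (angle between adhesive's own z axis and vertical above 0.5 rad).
It fails at once if the blue-capped bottle is moved from its place by more than 30 mm (distance of solvent from where it was at the start of the episode above 0.03 m).
It fails at once if the white eight-sided box is moved from its place by more than 30 mm (distance of trinket_box from where it was at the start of the episode above 0.03 m).
It fails at once if the needle file is moved from its place by more than 30 mm (distance of needle_file from where it was at the start of the episode above 0.03 m).
It also fails if it takes over 138 s, if anything falls off the work surface, if the arm or the gripper's body presses on something with over 40 N, if the wrist force passes 120 N, or if a joint passes its speed limit or range.

### The arm

A 6-joint arm with a two-finger parallel gripper is mounted at the origin on a cart in front of the work surface, level with it; the furniture and walls round the work are solid. World frame = base frame: x ahead of the robot, y to its left, z up, the work surface at z = 0. Lengths are in m, angles in rad, forces in N, time in s.
With the tool pointing down it reaches from about 0.425 to 0.925 m from the base axis. Payload 12.5 kg.
Tool frame: the origin (TCP) lies on the centre line of the jaws, within the pads' length; the fingertips stand 8 mm ahead of it and the grasp point (between the pads) lies 11 mm behind it; z points along the fingers, y is the line along which they close (so a half turn about z gives the same grasp; the last joint's range is limited). The gripper opens to 85 mm and grips with 20 to 120 N. Pads are 22 mm wide; open, the fingers measure 114 mm over their backs; the gripper's body (76 mm by 85 mm) begins 54 mm behind the grasp point. The pads swing forward as they close: fully open they stand 13 mm farther back than shut.
Start: joints at [0.995, 0.491, 1.559, -0, 1.092, -0.106], TCP at [0.283, 0.557, 0.239] pointing down, gripper open.
Joint ranges: [-3.1, 3.1], [-0.84, 2.19], [0.05, 2.79], [-1.13, 4.28], [0.06, 2.93], [-2.69, 2.69]. Speed limits (rad/s): [2.22, 2.22, 2.79, 3.14, 3.14, 3.14].

### API

Orientations are given as a unit quaternion [x, y, z, w].
In Python, from cell import bot gives the robot as it stands.
- The arm moves only by the tool step_arm, never from a script. Its argument "rows" is a list of rows, each a list of 6 numbers: the shift along the tool's x, y, z in a scale on which 1.0 is 40 cm, then the turn, a rotation vector about the tool's x, y, z in fractions of the full range, 1 being 2 rad. In form: [[dx, dy, dz, wx, wy, wz], ...]. A call has exactly 10 rows; each row is the pose to reach, as a shift and turn from the pose commanded when the call began, along the tool's axes at that moment; what a row does not reach only later rows make up. A row lasts 1/12 s, in which the tool goes at most 41.7 mm and 7.16 degrees, less where a joint would pass 70% of its speed; a pose out of reach is approached as far as the arm can. A call with a gripper value outside its range is refused whole. "jaw" is the closure, from 0 (fully open) to 1 (shut), set as the call begins (left out, the last holds). The fingers move at their own pace and stop on an object; "force" is the grip in N (left out, the last holds). Time passes only in rows, so rows that repeat a pose let the fingers close, or fill a call up. It gives the time, the measured TCP pose, the force, the opening and the grip force at its end, in the units of the state.
- bot.state(): the state, without advancing time (a new reading comes with each control period).
- bot.read_camera(name): name is "scene" or "top"; returns a dict with "image" (480x640x3 uint8, red, green, blue), "depth" (480x640 float32, m along the optical axis (not along the pixel's ray), 0 where there is no reading), "fx", "fy", "cx", "cy" (pixels), "k1" (the pictures are not rectified: a ray, as slopes to the right and down, at radius r is drawn at 1 + k1 r^2 times it, then the intrinsics apply), "rvec" (rotation vector, rad) and "tvec" (3), from world to camera coordinates, as OpenCV has them. Camera axes: x right, y down, z forward; pixel columns grow to the right and rows downward; lengths in m; the calibration is good to about 2 mm. A picture is of the moment at which its call begins.
- bot.finish_job(): hands the job in; it is judged then, once.
Trained networks look in the newest picture that a camera, given by its name, has taken for a name from the list of things; names that differ only in an ending like _2 or _b are one class to them, and where a whole thing is asked for, a point or a joint stands for the part that bears it (a point fixed in the world has none). Each returns a list of dicts, best first, with "score" (0 to 1); they miss things now and then, are a little off and sometimes report something else, mostly with a low value. They report only what shows in the picture. A call takes as long as a camera call. They do not tell look-alikes from the thing itself.
- bot.outline_of(thing, camera): "mask" (480x640 bool, what is visible of it) and "rect" ([left, top, right, bottom] in pixels, round what is visible of it).
- bot.mark_of(thing, camera): "uv" ([column, row] in pixels: a listed point, or the origin of a listed thing).
The state is a dict: "clock": time; "joint_pos": joint angles; "qvel": joint speeds; "tau": joint torques, N m; "position": TCP position; "tcp_rot": TCP orientation; "contact_force": force on the tool from outside, world axes, zero at the start; "moment": the same for the moment, N m; "finger_gap": opening from 0.0 (shut) to 1.0 (fully open); "grasp_force": force on a finger pad.
Only numpy, scipy, OpenCV 4.12 (cv2) and the standard library are available. Lean on these libraries where they do the work, as an engineer would, in place of code of your own. Each camera call takes 0.05 s, during which the arm holds its last target. There are 200 camera calls.

## Working session

There is one attempt and no reset: what is moved stays moved. The work goes in short steps, Python scripts to look and compute and a tool call to move; the robot and the scene stay as the last step left them, time stands still between calls to the robot, and variables do not carry over. Pictures are saved under pics/ and viewed, at most 14 in all, crops included, and the job is handed in when it is done.

Besides the shell and the picture viewer there is one more tool, called after "Call:" in YAML: its name, and indented under it one key for each argument. step_arm: Moves the arm, as the interface text tells. Its arguments: {"type":"object","properties":{"rows":{"type":"array","items":{"type":"array","items":{"type":"number"}}},"jaw":{"type":"number"},"force":{"type":"number"}},"required":["rows"]}

```bash
mkdir -p pics; cat > h.py <<'E'
import numpy as np, cv2
from cell import bot
from scipy.spatial.transform import Rotation as R
def cam(n):
    c=bot.read_camera(n); c['Rm']=cv2.Rodrigues(np.array(c['rvec'],float))[0]; c['t']=np.array(c['tvec'],float).ravel(); return c
def ray(c,uv):
    d=np.array([(uv[0]-c['cx'])/c['fx'],(uv[1]-c['cy'])/c['fy']]); s=d.copy()
    for _ in range(20): s=d/(1+c['k1']*(s@s))
    return np.array([s[0],s[1],1.])
def w(c,uv,depth):  return c['Rm'].T@(ray(c,uv)*depth-c['t'])
def atz(c,uv,z):
    o=-c['Rm'].T@c['t']; d=c['Rm'].T@ray(c,uv); return o+d*(z-o[2])/d[2]
def cloud(c,mask=None):
    K=np.array([[c['fx'],0,c['cx']],[0,c['fy'],c['cy']],[0,0,1]],float)
    m=(c['depth']>0) if mask is None else mask&(c['depth']>0)
    v,u=np.nonzero(m)
    d=np.stack([(u-c['cx'])/c['fx'],(v-c['cy'])/c['fy']],1); s=d.copy()
    for _ in range(15): s=d/(1+c['k1']*(s**2).sum(1,keepdims=True))
    P=np.c_[s,np.ones(len(s))]*c['depth'][v,u][:,None]
    return (P-c['t'])@c['Rm'], u, v
def proj(c,p):
    q=c['Rm']@np.asarray(p)+c['t']; s=q[:2]/q[2]; s=s*(1+c['k1']*(s@s)); return np.array([s[0]*c['fx']+c['cx'],s[1]*c['fy']+c['cy']])
NAMES=['adhesive','cup','loupe','tweezers','solvent','trinket_box','needle_file','glue_block','loupe_block','tweezer_block']
E
python3 - <<'E'
from h import *
for n in ('top','scene'):
    c=cam(n); cv2.imwrite(f'pics/{n}0.png',c['image'][:,:,::-1])
    o=-c['Rm'].T@c['t']; print(n,'cam at',o.round(3),c['fx'])
    for t in NAMES:
        for r in bot.mark_of(t,n)[:3]:
            uv=r['uv']; print(t,round(r['score'],2),np.round(uv),atz(c,uv,0.0).round(3))
print(bot.state())
E
```

```text
top cam at [0.299 0.078 1.288] 471.69656386508996
adhesive 0.6 [266. 257.] [0.406 0.19  0.   ]
adhesive 0.52 [224. 258.] [0.404 0.304 0.   ]
cup 0.77 [194. 200.] [0.565 0.384 0.   ]
loupe 0.68 [198. 236.] [0.465 0.373 0.   ]
tweezers 0.57 [310. 191.] [0.588 0.065 0.   ]
tweezers 0.47 [435. 302.] [ 0.277 -0.269  0.   ]
solvent 0.47 [299. 242.] [0.445 0.098 0.   ]
trinket_box 0.7 [222. 259.] [0.401 0.308 0.   ]
needle_file 0.51 [254. 215.] [0.523 0.223 0.   ]
glue_block 0.73 [386. 226.] [ 0.485 -0.144  0.   ]
loupe_block 0.69 [433. 232.] [ 0.468 -0.272  0.   ]
tweezer_block 0.76 [411. 230.] [ 0.473 -0.212  0.   ]
tweezer_block 0.7 [434. 230.] [ 0.472 -0.275  0.   ]
scene cam at [-0.235  0.746  0.495] 496.14472186514666
adhesive 0.81 [284. 285.] [ 0.409  0.196 -0.   ]
cup 0.77 [157. 286.] [ 0.573  0.38  -0.   ]
loupe 0.73 [187. 307.] [0.467 0.377 0.   ]
tweezers 0.63 [280. 236.] [0.589 0.054 0.   ]
tweezers 0.47 [466. 239.] [ 0.278 -0.268  0.   ]
solvent 0.86 [312. 264.] [0.436 0.093 0.   ]
trinket_box 0.82 [245. 306.] [0.398 0.299 0.   ]
needle_file 0.69 [239. 272.] [0.511 0.229 0.   ]
[... 167 characters left out ...]
 'joint_pos': array([ 9.95389616e-01,  4.90920670e-01,  1.55891812e+00, -2.65188048e-05,
        1.09172398e+00, -1.05631107e-01]), 'qvel': array([ 3.09684028e-04,  1.21914265e-03,  1.47475680e-05, -5.43845050e-04,
        1.42669685e-03,  4.60075225e-04]), 'tau': array([-1.92437452e-03, -6.18274641e+01, -2.61851317e+01, -1.81404807e-04,
        3.48095773e-04, -2.02414060e-05]), 'position': array([0.2829317 , 0.55729333, 0.23930785]), 'tcp_rot': array([2.32727926e-01, 9.72541882e-01, 1.01521273e-05, 1.60806873e-05]), 'contact_force': array([-0.75608776,  0.51762775,  0.25519304]), 'moment': array([ 0.01167997, -0.02824724, -0.0279245 ]), 'grasp_force': 0.0, 'finger_gap': 0.9997913858307834}
```

```bash
python3 - <<'E'
import cv2
a=cv2.imread('pics/top0.png'); cv2.imwrite('pics/top0c.png',cv2.resize(a[150:330,170:470],None,fx=2.66,fy=2.66,interpolation=cv2.INTER_CUBIC))
E
```

```text
(no output)
```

View pics/top0c.png

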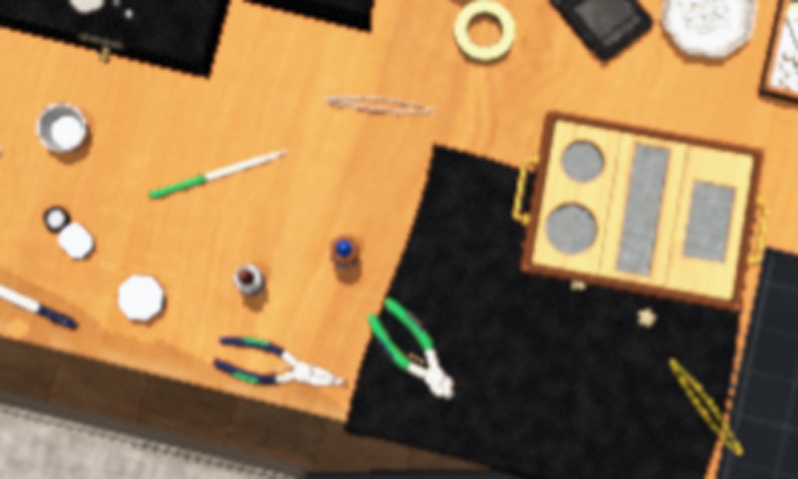

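View pics/scene0.png

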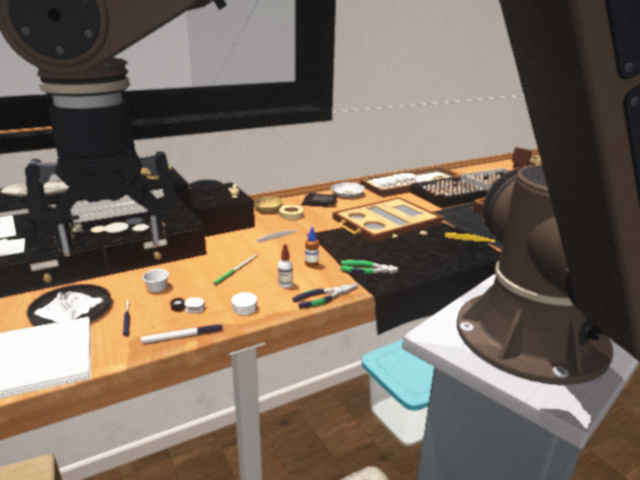

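```bash
python3 - <<'E'
from h import *
C={n:cam(n) for n in('top','scene')}
for t in ['cup','loupe','tweezers','adhesive','trinket_box','solvent']:
    for n in C:
        c=C[n]
        for r in bot.outline_of(t,n)[:3]:
            P,u,v=cloud(c,r['mask']); 
            if len(P)<8: print(t,n,'few');continue
            lo=np.percentile(P,3,axis=0);hi=np.percentile(P,97,axis=0)
            pc=(u.mean(),v.mean())
            D=P[:,:2]-np.median(P[:,:2],0); ev,V=np.linalg.eigh(np.cov(D.T)); a=V[:,1]
            print(t,n,round(r['score'],2),'px',np.round(pc),len(P),'med',np.median(P,0).round(3),'mean',P.mean(0).round(3),'zr',lo[2].round(3),hi[2].round(3),'ax',np.degrees(np.arctan2(a[1],a[0])).round(1),'ext',np.ptp(D@a).round(3))
# pockets: grey blobs in caddy
c=C['top']; P,u,v=cloud(c)
im=c['image'].astype(int); s=im.max(2)-im.min(2); g=((s<30)&(im.mean(2)>80)&(im.mean(2)<200)).astype(np.uint8)
g[:190]=0;g[265:]=0;g[:,:365]=0;g[:,455:]=0
n,l,st,ce=cv2.connectedComponentsWithStats(g)
for i in range(1,n):
    if st[i,4]<60: continue
    m=l==i; Q,_,_=cloud(c,m); co=cv2.findContours(m.astype(np.uint8),0,1)[0][0]; rc=cv2.minAreaRect(co)
    W=np.array([atz(c,p,.015)[:2] for p in np.argwhere(m)[:,::-1]]); rw=cv2.minAreaRect(W.astype(np.float32)*1000)
    print('blob',ce[i].round(1),st[i,4],'z',np.median(Q[:,2]).round(4),'cen@.015',W.mean(0).round(4),rw)
m=np.zeros((480,640),bool); Q,u,v=cloud(c)
sel=(Q[:,0]>.35)&(Q[:,0]<.65)&(Q[:,1]<-.05)&(Q[:,1]>-.4)&(Q[:,2]>.012)&(Q[:,2]<.03)
m[v[sel],u[sel]]=1;k=cv2.connectedComponents(m.astype(np.uint8))[1]; kk=k==k[226,395] if k[226,395] else m
W=np.array([atz(c,p,.02)[:2] for p in np.argwhere(kk)[:,::-1]]); print('caddy',cv2.minAreaRect(W.astype(np.float32)*1000))
S,us,vs=cloud(C['scene']); sel=(S[:,0]>.4)&(S[:,0]<.56)&(S[:,1]<-.1)&(S[:,1]>-.3); print('scene caddy z pct',np.percentile(S[sel,2],[10,30,50,70,90]).round(4))
sel=(Q[:,0]>.4)&(Q[:,0]<.56)&(Q[:,1]<-.1)&(Q[:,1]>-.3); print('top caddy z',np.percentile(Q[sel,2],[10,30,50,70,90]).round(4))
big=cv2.resize(c['image'][188:272,365:460,::-1],None,fx=6,fy=6,interpolation=cv2.INTER_CUBIC)
a=cv2.resize(c['image'][170:280,185:325,::-1],None,fx=5.6,fy=5.6,interpolation=cv2.INTER_CUBIC);cv2.imwrite('pics/things.png',a)
E
```

```text
cup top 0.83 px [193. 197.] 252 med [0.572 0.388 0.008] mean [0.572 0.387 0.011] zr -0.002 0.028 ax 144.2 ext 0.048
cup scene 0.63 px [156. 280.] 455 med [0.565 0.383 0.018] mean [0.566 0.383 0.017] zr 0.003 0.028 ax 156.9 ext 0.052
loupe top 0.57 px [195. 236.] 210 med [0.464 0.378 0.012] mean [0.463 0.378 0.012] zr 0.001 0.018 ax -136.2 ext 0.059
loupe top 0.41 px [242. 218.] 97 med [0.513 0.254 0.006] mean [0.514 0.253 0.007] zr 0.0 0.012 ax 108.6 ext 0.098
tweezers top 0.55 px [263. 254.] 117 med [0.407 0.192 0.05 ] mean [0.408 0.192 0.05 ] zr 0.002 0.087 ax 170.9 ext 0.032
tweezers scene 0.71 px [468. 237.] 230 med [ 0.275 -0.264  0.008] mean [ 0.274 -0.264  0.008] zr 0.003 0.013 ax -143.7 ext 0.113
tweezers scene 0.61 px [274. 236.] 165 med [0.59  0.071 0.006] mean [0.59  0.07  0.006] zr 0.001 0.011 ax 84.1 ext 0.101
adhesive scene 0.88 px [285. 269.] 487 med [0.401 0.201 0.039] mean [0.401 0.2   0.04 ] zr 0.006 0.081 ax 114.1 ext 0.12
adhesive scene 0.65 px [187. 305.] 455 med [0.459 0.381 0.012] mean [0.459 0.381 0.01 ] zr 0.001 0.017 ax -138.3 ext 0.068
trinket_box top 0.78 
[... 744 characters left out ...]
12109375)
blob [411.1 228.5] 545 z 0.0124 cen@.015 [ 0.4764 -0.2086] ((476.4637145996094, -208.6787567138672), (31.754892349243164, 129.7907257080078), 78.64266204833984)
blob [436.  233.1] 394 z 0.0126 cen@.015 [ 0.4625 -0.2763] ((462.7026062011719, -276.3956298828125), (39.498046875, 75.64347076416016), 78.57298278808594)
blob [384.3 235.6] 250 z 0.0075 cen@.015 [ 0.4578 -0.1343] ((458.03558349609375, -134.8820343017578), (46.13720703125, 47.02141571044922), 43.66170120239258)
caddy ((476.6755676269531, -206.5889129638672), (247.5407257080078, 170.63043212890625), 78.63011932373047)
scene caddy z pct [-0.7703 -0.7662 -0.6493  0.0095  0.019 ]
top caddy z [0.0079 0.0126 0.0153 0.0174 0.0201]
```

View pics/things.png

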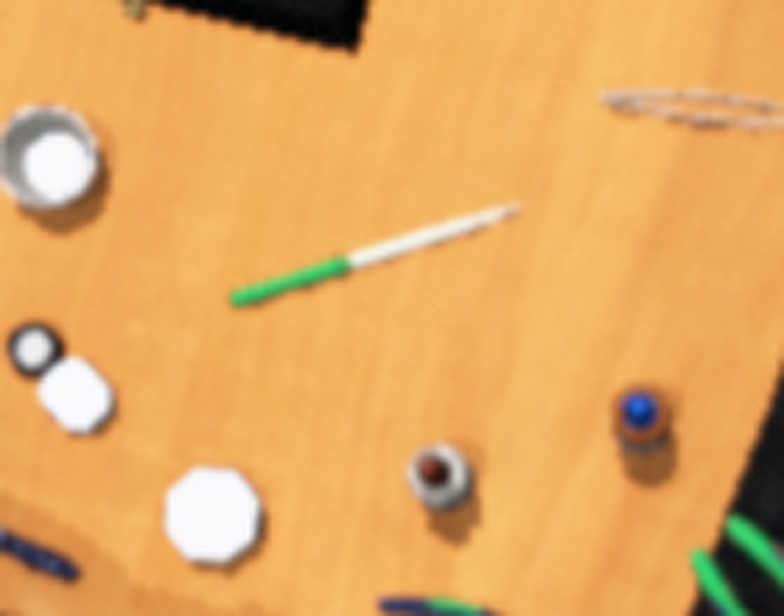

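```bash
cat >> h.py <<'E'
def plan(pos,yaw):
    """shift in tool cm and wz from current pose to TCP pos, tool-down with closing line yaw(deg)"""
    s=bot.state(); Rt=R.from_quat(s['tcp_rot']); d=Rt.inv().apply(np.array(pos)-s['position'])*100
    y=Rt.apply([0,1,0]); cur=np.degrees(np.arctan2(y[1],y[0])); j1=np.degrees(np.arctan2(pos[1],pos[0]))
    for k in(-180,0,180,360):
        dy=yaw+k-cur; 
        if abs(j1-(yaw+k))<150: print('shift cm',d.round(2),'wz',round(-np.radians(dy),3),'j6->',round(j1-yaw-k))
    print('clock',s['clock'],'pos',s['position'].round(4),'tilt',np.degrees(np.arccos(-Rt.as_matrix()[2,2])).round(2))
E
python3 - <<'E'
from h import *
c=cam('top'); im=c['image'].astype(int)
def f(uv,z): return atz(c,uv,z).round(4)
print('cup',f((193.6,198.2),.027),'cap',f((262.3,254.1),.088),'body',f((263.6,255.2),.057))
e,k=f((191.25,232.3),.015),f((198.6,240.9),.012); print('eye',e,'cov',k,'d',np.hypot(*(e-k)[:2]),np.degrees(np.arctan2(*(e-k)[1::-1])))
s=im.max(2)-im.min(2)
hsv=cv2.cvtColor(c['image'],cv2.COLOR_RGB2HSV)
r=hsv[180:200,285:340]; med=np.median(r.reshape(-1,3),0); print(med)
m=np.zeros((480,640),bool); m[180:200,285:340]=r[:,:,1]<med[1]-45
n,l,st,ce=cv2.connectedComponentsWithStats(m.astype(np.uint8),connectivity=8); i=1+st[1:,4].argmax(); print(n,st[1:,4])
m=m&(st[l,4]>=2)
W=np.array([atz(c,p,.005)[:2] for p in np.argwhere(m)[:,::-1]]); print('tw',m.sum(),W.mean(0).round(4),cv2.minAreaRect((W*1000).astype(np.float32)))
D=W-W.mean(0); ev,V=np.linalg.eigh(np.cov(D.T)); a=V[:,1]; a=a*np.sign(a[1]); t=D@a; q=D@np.array([-a[1],a[0]]); print('axis',a,np.degrees(np.arctan2(a[1],a[0])))
for b in np.arange(-.06,.06,.012):
    z=(t>=b)&(t<b+.012); print(b.round(3),z.sum(),(q[z].min().round(3),q[z].max().round(3)) if z.any() else '')
Q,u,v=cloud(c,m); print('z',np.percentile(Q[:,2],[10,50,90]).round(4))
plan((.572,.384,.2),60)
E
```

```text
cup [0.5654 0.3803 0.027 ] cap [0.4058 0.1909 0.088 ] body [0.4057 0.1905 0.057 ]
eye [0.4744 0.3884 0.015 ] cov [0.4511 0.3692 0.012 ] d 0.03019155511065969 39.48969425285138
[ 16. 153. 239.]
9 [44  8  1  5 10  8  2  4]
tw 81 [0.5942 0.0759] ((592.8838500976562, 62.106590270996094), (108.92323303222656, 14.347381591796875), 82.83795166015625)
axis [0.14364701 0.98962899] 81.74106187375355
-0.06 1 (np.float64(0.001), np.float64(0.001))
-0.048 4 (np.float64(0.002), np.float64(0.005))
-0.036 10 (np.float64(-0.007), np.float64(0.006))
-0.024 6 (np.float64(-0.007), np.float64(0.006))
-0.012 12 (np.float64(-0.008), np.float64(0.007))
-0.0 9 (np.float64(-0.006), np.float64(0.006))
0.012 17 (np.float64(-0.005), np.float64(0.005))
0.024 13 (np.float64(-0.003), np.float64(0.004))
0.036 5 (np.float64(-0.002), np.float64(0.004))
0.048 0 
z [-0.0036  0.0047  0.0106]
shift cm [-33.62  -2.37   3.94] wz 0.054 j6-> -26
clock 1.85 pos [0.2829 0.5573 0.2393] tilt 0.01
```

```bash
python3 -c "
from h import *
plan((.4613,.3776,.08),129.5)"
```

```text
shift cm [-24.04  -7.95  15.93] wz 1.982 j6-> 90
shift cm [-24.04  -7.95  15.93] wz -1.159 j6-> -90
clock 1.85 pos [0.2829 0.5573 0.2393] tilt 0.01
```

Careful with the scale: shifts go in shares of 40 cm and turns go in shares of 2 rad. That gives: -24.04 cm / 40 = -0.601, -7.95 cm / 40 = -0.1988, -1.159 rad / 2 = -0.5795.

Call:
step_arm:
  rows:
    - [-0.06,-0.02,0.03,0,0,-0.06]
    - [-0.125,-0.04,0.0625,0,0,-0.12]
    - [-0.1875,-0.06,0.1,0,0,-0.18]
    - [-0.25,-0.08,0.1375,0,0,-0.24]
    - [-0.325,-0.105,0.1875,0,0,-0.3]
    - [-0.4,-0.1325,0.2375,0,0,-0.36]
    - [-0.475,-0.1575,0.2875,0,0,-0.42]
    - [-0.5375,-0.1775,0.3375,0,0,-0.48]
    - [-0.5875,-0.195,0.375,0,0,-0.54]
    - [-0.601,-0.1988,0.3975,0,0,-0.5795]
  jaw: 0.35
  force: 30

```text
clock: 2.68
position: [0.463, 0.3751, 0.0786]
tcp_rot: [-0.34, 0.941, -0.0, -0.001]
contact_force: [0.2, 0.1, -0.2]
finger_gap: 0.646
grasp_force: 0.0
```

```bash
python3 -c "
from h import *
plan((.4613,.3776,.012),129.5)
c=cam('scene');Q,u,v=cloud(c);D=Q-np.array([.4613,.3776,0]);s=(np.hypot(D[:,0],D[:,1])<.07)&(Q[:,2]>.025)&(Q[:,2]<.2)
print(np.histogram(Q[s,2],np.arange(.03,.15,.005)))
b=c['image'][200:360,100:300,::-1];cv2.imwrite('pics/l1.png',cv2.resize(b,None,fx=3.5,fy=3.5,interpolation=2))
"
```

```text
shift cm [-0.04  0.3   6.66] wz 3.145 j6-> 90
shift cm [-0.04  0.3   6.66] wz 0.004 j6-> -90
clock 2.6833 pos [0.463  0.3751 0.0786] tilt 0.09
(array([  0,   0,   0,   0,   0,   0,   0,   0,   0,  48,  61,  62,  66,
        71,  67,  61,  51,  32,  75, 108,  91,  76,  94]), array([0.03 , 0.035, 0.04 , 0.045, 0.05 , 0.055, 0.06 , 0.065, 0.07 ,
       0.075, 0.08 , 0.085, 0.09 , 0.095, 0.1  , 0.105, 0.11 , 0.115,
       0.12 , 0.125, 0.13 , 0.135, 0.14 , 0.145]))
```

View pics/l1.png

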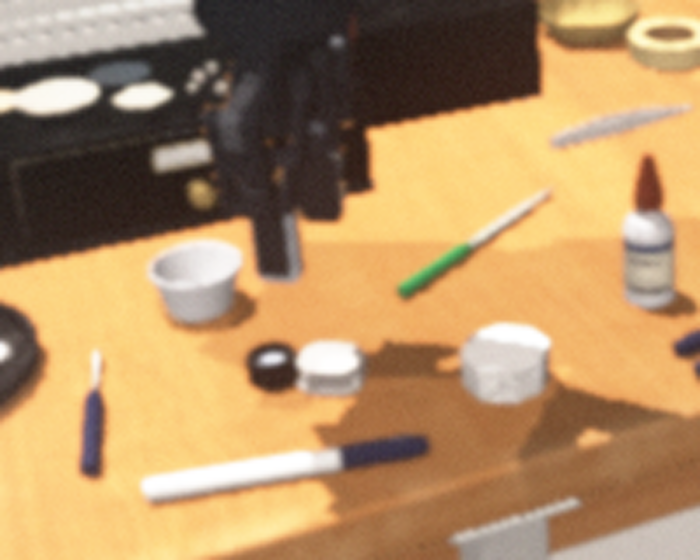

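To row units: 6.8 cm / 40 = 0.17, 6.5 cm / 40 = 0.1625.

Call:
step_arm:
  rows:
    - [0,0,0.03,0,0,0]
    - [0,0,0.065,0,0,0]
    - [0,0,0.1,0,0,0]
    - [0,0,0.13,0,0,0]
    - [0,0,0.15,0,0,0]
    - [0,0,0.1625,0,0,0]
    - [0,0,0.17,0,0,0]
    - [0,0,0.17,0,0,0]
    - [0,0,0.17,0,0,0]
    - [0,0,0.17,0,0,0]

```text
clock: 3.57
position: [0.4615, 0.3778, 0.0129]
tcp_rot: [-0.338, 0.941, 0.0, 0.0]
contact_force: [0.9, 0.3, -0.7]
finger_gap: 0.651
grasp_force: 0.0
```

Call:
step_arm:
  rows:
    - [0,0,0,0,0,0]
    - [0,0,0,0,0,0]
    - [0,0,0,0,0,0]
    - [0,0,0,0,0,0]
    - [0,0,0,0,0,0]
    - [0,0,0,0,0,0]
    - [0,0,0,0,0,0]
    - [0,0,0,0,0,0]
    - [0,0,0,0,0,0]
    - [0,0,0,0,0,0]
  jaw: 1
  force: 30

```text
clock: 4.4
position: [0.4615, 0.3777, 0.0129]
tcp_rot: [-0.338, 0.941, 0.0, 0.0]
contact_force: [-1.1, 0.1, 5.8]
finger_gap: 0.283
grasp_force: 29.2
```

```bash
python3 -c "
from h import *
plan((.463,-.275,.06),78.6)"
```

```text
shift cm [ 41.38 -50.47  -4.74] wz 4.03 j6-> 71
shift cm [ 41.38 -50.47  -4.74] wz 0.888 j6-> -109
clock 4.4 pos [0.4615 0.3777 0.0129] tilt 0.04
```

To row units: -16.5 cm / 40 = -0.4125, -14 cm / 40 = -0.35, 0.06 rad / 2 = 0.03.

Call:
step_arm:
  rows:
    - [0,0,-0.025,0,0,0]
    - [0,0,-0.075,0,0,0]
    - [0,0,-0.15,0,0,0]
    - [0.0125,-0.015,-0.225,0,0,0]
    - [0.05,-0.06,-0.2875,0,0,0.03]
    - [0.1,-0.1225,-0.325,0,0,0.06]
    - [0.1575,-0.1925,-0.35,0,0,0.09]
    - [0.2175,-0.265,-0.35,0,0,0.12]
    - [0.2775,-0.3375,-0.35,0,0,0.15]
    - [0.3375,-0.4125,-0.35,0,0,0.18]

```text
clock: 5.23
position: [0.4616, 0.1629, 0.1532]
tcp_rot: [-0.163, 0.987, 0.0, 0.001]
contact_force: [1.1, -0.2, -0.2]
finger_gap: 0.28
grasp_force: 29.5
```

```bash
python3 -c "
from h import *
plan((.463,-.275,.06),78.6)"
```

```text
shift cm [ 13.94 -41.52   9.31] wz 3.667 j6-> 71
shift cm [ 13.94 -41.52   9.31] wz 0.526 j6-> -109
clock 5.2333 pos [0.4616 0.1629 0.1532] tilt 0.07
```

To row units: -38.2 cm / 40 = -0.955, -34.7 cm / 40 = -0.8675, 0.5 rad / 2 = 0.25.

Call:
step_arm:
  rows:
    - [0.03,-0.0875,0,0,0,0.025]
    - [0.0625,-0.185,0,0,0,0.05]
    - [0.095,-0.2825,0,0,0,0.075]
    - [0.1275,-0.38,0,0,0,0.1]
    - [0.16,-0.4775,0,0,0,0.125]
    - [0.1925,-0.575,0,0,0,0.15]
    - [0.225,-0.6725,0,0,0,0.175]
    - [0.2575,-0.77,0,0,0,0.2]
    - [0.29,-0.8675,0,0,0,0.225]
    - [0.32,-0.955,0.025,0,0,0.25]

```text
clock: 6.07
position: [0.4646, -0.2414, 0.1441]
tcp_rot: [0.087, 0.996, -0.001, 0.001]
contact_force: [0.4, -0.5, -1.1]
finger_gap: 0.281
grasp_force: 29.5
```

To row units: 8.3 cm / 40 = 0.2075, 7.5 cm / 40 = 0.1875, 0.026 rad / 2 = 0.013.

Call:
step_arm:
  rows:
    - [0.015,-0.05,0,0,0,0.013]
    - [0.0213,-0.075,0.05,0,0,0.013]
    - [0.0213,-0.075,0.1,0,0,0.013]
    - [0.0213,-0.075,0.15,0,0,0.013]
    - [0.0213,-0.075,0.1875,0,0,0.013]
    - [0.0213,-0.075,0.2075,0,0,0.013]
    - [0.0213,-0.075,0.2075,0,0,0.013]
    - [0.0213,-0.075,0.2075,0,0,0.013]
    - [0.0213,-0.075,0.2075,0,0,0.013]
    - [0.0213,-0.075,0.2075,0,0,0.013]

```text
clock: 6.9
position: [0.4513, -0.2668, 0.0603]
tcp_rot: [0.098, 0.995, -0.0, 0.001]
contact_force: [0.2, -0.7, -0.9]
finger_gap: 0.28
grasp_force: 29.5
```

```bash
python3 -c "
from h import *
plan((.463,-.275,.027),78.6)
c=cam('scene');b=c['image'][130:290,340:540,::-1];cv2.imwrite('pics/l2.png',cv2.resize(b,None,fx=3.5,fy=3.5,interpolation=2))
c=cam('top')
"
```

```text
shift cm [-1.3  -0.58  3.33] wz 3.144 j6-> 71
shift cm [-1.3  -0.58  3.33] wz 0.002 j6-> -109
clock 6.9 pos [ 0.4513 -0.2668  0.0603] tilt 0.09
```

View pics/l2.png

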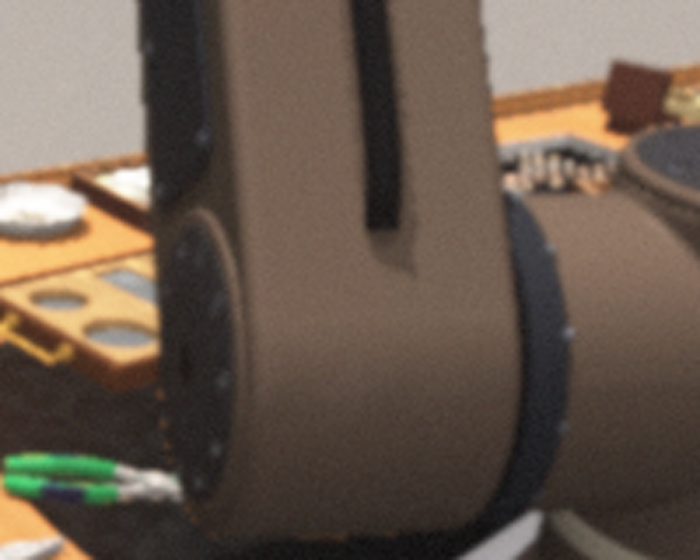

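To row units: 3.2 cm / 40 = 0.08, -1.3 cm / 40 = -0.0325.

Call:
step_arm:
  rows:
    - [-0.0175,-0.0075,0,0,0,0]
    - [-0.0325,-0.015,0,0,0,0]
    - [-0.0325,-0.015,0.015,0,0,0]
    - [-0.0325,-0.015,0.03,0,0,0]
    - [-0.0325,-0.015,0.045,0,0,0]
    - [-0.0325,-0.015,0.06,0,0,0]
    - [-0.0325,-0.015,0.0725,0,0,0]
    - [-0.0325,-0.015,0.08,0,0,0]
    - [-0.0325,-0.015,0.08,0,0,0]
    - [-0.0325,-0.015,0.08,0,0,0]

```text
clock: 7.83
position: [0.4624, -0.2749, 0.0271]
tcp_rot: [0.098, 0.995, 0.0, -0.0]
contact_force: [0.2, -0.0, -0.2]
finger_gap: 0.283
grasp_force: 29.5
```

To row units: -11 cm / 40 = -0.275, -8 cm / 40 = -0.2.

Call:
step_arm:
  rows:
    - [0,0,0,0,0,0]
    - [0,0,0,0,0,0]
    - [0,0,0,0,0,0]
    - [0,0,0,0,0,0]
    - [0,0,-0.0075,0,0,0]
    - [0,0,-0.0375,0,0,0]
    - [0,0,-0.075,0,0,0]
    - [0,0,-0.125,0,0,0]
    - [0,0,-0.2,0,0,0]
    - [0,0,-0.275,0,0,0]
  jaw: 0.45

```text
clock: 8.67
position: [0.4621, -0.2747, 0.1383]
tcp_rot: [0.098, 0.995, 0.0, -0.001]
contact_force: [0.3, -0.7, 0.0]
finger_gap: 0.549
grasp_force: 0.0
```

```bash
python3 -c "
from h import *
plan((.593,.064,.08),-7.2)"
```

```text
shift cm [-6.22 35.77  5.85] wz 1.5 j6-> 13
clock 8.6667 pos [ 0.4621 -0.2747  0.1383] tilt 0.08
```

To row units: 35.8 cm / 40 = 0.895, -6.22 cm / 40 = -0.1555, 1.2 rad / 2 = 0.6.

Call:
step_arm:
  rows:
    - [-0.015,0.0875,0,0,0,0.06]
    - [-0.03,0.175,0,0,0,0.12]
    - [-0.045,0.2625,0,0,0,0.18]
    - [-0.0625,0.35,0,0,0,0.24]
    - [-0.08,0.45,0,0,0,0.3]
    - [-0.0975,0.55,0,0,0,0.36]
    - [-0.115,0.65,0,0,0,0.42]
    - [-0.1325,0.75,0,0,0,0.48]
    - [-0.1475,0.8375,0.0125,0,0,0.54]
    - [-0.1555,0.895,0.0375,0,0,0.6]
  jaw: 0.6

```text
clock: 9.5
position: [0.5947, 0.0665, 0.1237]
tcp_rot: [0.634, 0.773, 0.001, 0.001]
contact_force: [0.6, 0.4, -0.5]
finger_gap: 0.401
grasp_force: 0.0
```

```bash
python3 -c "
from h import *
plan((.593,.064,.08),-7.2)
c=cam('top');b=c['image'][180:270,345:465,::-1];b=cv2.resize(b,None,fx=3.2,fy=3.2,interpolation=2)
P,u,v=cloud(c,bot.outline_of('loupe','top')[0]['mask']);print(np.median(P,0),np.percentile(P[:,2],[5,50,95]),u.mean(),v.mean())
c=cam('scene');d=c['image'][190:290,230:350,::-1];d=cv2.resize(d,None,fx=3.2,fy=3.2,interpolation=2)
cv2.imwrite('pics/l3.png',np.vstack([b,d]))
"
```

```text
shift cm [-0.21 -0.23  4.37] wz 0.323 j6-> 13
clock 9.5 pos [0.5947 0.0665 0.1237] tilt 0.18
[ 0.46053428 -0.27239796  0.0261823 ] [0.01508865 0.0261823  0.03101089] 435.572192513369 232.6096256684492
```

View pics/l3.png

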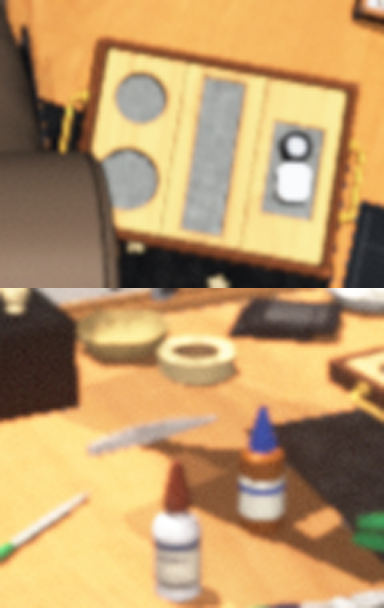

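To row units: 8.5 cm / 40 = 0.2125, 7 cm / 40 = 0.175, 0.31 rad / 2 = 0.155.

Call:
step_arm:
  rows:
    - [0,0,0,0,0,0.05]
    - [0,0,0.0125,0,0,0.1]
    - [0,0,0.0375,0,0,0.15]
    - [0,0,0.075,0,0,0.155]
    - [0,0,0.125,0,0,0.155]
    - [0,0,0.175,0,0,0.155]
    - [0,0,0.2125,0,0,0.155]
    - [0,0,0.2125,0,0,0.155]
    - [0,0,0.2125,0,0,0.155]
    - [0,0,0.2125,0,0,0.155]

```text
clock: 10.48
position: [0.5939, 0.0633, 0.0384]
tcp_rot: [0.744, 0.668, 0.0, 0.0]
contact_force: [0.5, 1.0, 0.2]
finger_gap: 0.393
grasp_force: 0.0
```

```bash
python3 -c "
from h import *
plan((.593,.064,.0115),-7.2)
c=cam('scene');d=c['image'][190:290,230:350,::-1];d=cv2.resize(d,None,fx=4,fy=4,interpolation=2)
cv2.imwrite('pics/t1.png',d)
"
```

```text
shift cm [ 0.06 -0.1   2.69] wz 0.019 j6-> 13
clock 10.4833 pos [0.5939 0.0633 0.0384] tilt 0.07
```

View pics/t1.png

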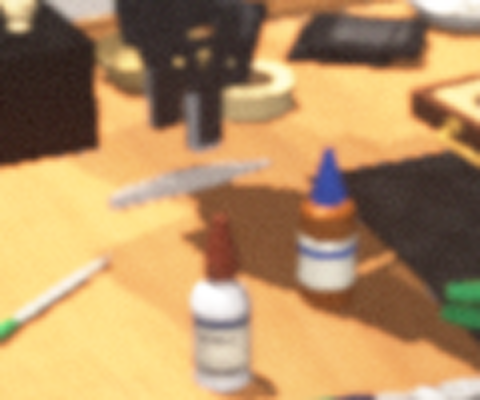

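To row units: 2.8 cm / 40 = 0.07, 2.6 cm / 40 = 0.065, 0.02 rad / 2 = 0.01.

Call:
step_arm:
  rows:
    - [0,-0.0025,0.0125,0,0,0.01]
    - [0,-0.0025,0.0275,0,0,0.01]
    - [0,-0.0025,0.0425,0,0,0.01]
    - [0,-0.0025,0.055,0,0,0.01]
    - [0,-0.0025,0.065,0,0,0.01]
    - [0,-0.0025,0.07,0,0,0.01]
    - [0,-0.0025,0.07,0,0,0.01]
    - [0,-0.0025,0.07,0,0,0.01]
    - [0,-0.0025,0.07,0,0,0.01]
    - [0,-0.0025,0.07,0,0,0.01]

```text
clock: 11.37
position: [0.5926, 0.064, 0.0095]
tcp_rot: [0.751, 0.661, 0.0, 0.0]
contact_force: [-0.2, 0.2, 0.2]
finger_gap: 0.401
grasp_force: 0.0
```

Call:
step_arm:
  rows:
    - [0,0,0,0,0,0]
    - [0,0,0,0,0,0]
    - [0,0,0,0,0,0]
    - [0,0,0,0,0,0]
    - [0,0,0,0,0,0]
    - [0,0,0,0,0,0]
    - [0,0,0,0,0,0]
    - [0,0,0,0,0,0]
    - [0,0,0,0,0,0]
    - [0,0,0,0,0,0]
  jaw: 1
  force: 25

```text
clock: 12.2
position: [0.5927, 0.064, 0.0096]
tcp_rot: [0.751, 0.661, 0.0, 0.0]
contact_force: [-0.1, -0.8, 5.2]
finger_gap: 0.126
grasp_force: 26.2
```

Call:
step_arm:
  rows:
    - [0,0,-0.0125,0,0,0]
    - [0,0,-0.0375,0,0,0]
    - [0,0,-0.075,0,0,0]
    - [0,0,-0.125,0,0,0]
    - [0,0,-0.175,0,0,0]
    - [0,0,-0.225,0,0,0]
    - [0,0,-0.275,0,0,0]
    - [0,0,-0.3,0,0,0]
    - [0,0,-0.3125,0,0,0]
    - [0,0,-0.3125,0,0,0]

```text
clock: 13.03
position: [0.5927, 0.0641, 0.1352]
tcp_rot: [0.751, 0.661, 0.001, 0.0]
contact_force: [0.7, 0.0, -0.6]
finger_gap: 0.129
grasp_force: 25.6
```

```bash
python3 -c "
from h import *
plan((.4765,-.208,.1),78.6)
c=cam('scene');d=c['image'][140:290,190:370,::-1];d=cv2.resize(d,None,fx=3,fy=3,interpolation=2)
cv2.imwrite('pics/t2.png',d)
"
```

```text
shift cm [-28.46  -8.08   3.5 ] wz 1.643 j6-> 78
shift cm [-28.46  -8.08   3.5 ] wz -1.499 j6-> -102
clock 13.0333 pos [0.5927 0.0641 0.1352] tilt 0.08
```

View pics/t2.png

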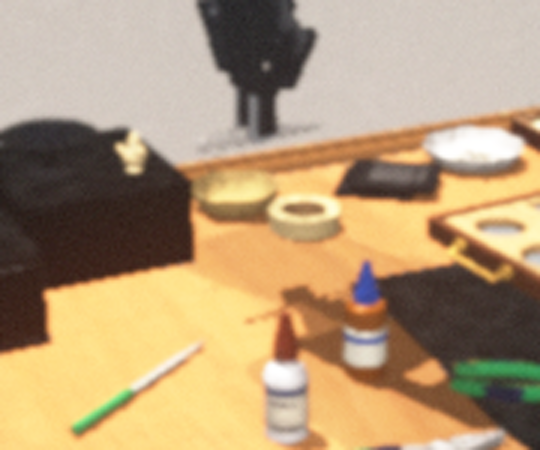

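To row units: -28.5 cm / 40 = -0.7125, -8.1 cm / 40 = -0.2025, -1.18 rad / 2 = -0.59.

Call:
step_arm:
  rows:
    - [-0.06,-0.0175,0,0,0,-0.05]
    - [-0.125,-0.035,0,0,0,-0.11]
    - [-0.2,-0.0575,0,0,0,-0.17]
    - [-0.275,-0.0775,0,0,0,-0.23]
    - [-0.35,-0.1,0,0,0,-0.29]
    - [-0.425,-0.12,0,0,0,-0.35]
    - [-0.5,-0.1425,0,0,0,-0.41]
    - [-0.575,-0.1625,0,0,0,-0.47]
    - [-0.65,-0.185,0,0,0,-0.53]
    - [-0.7125,-0.2025,0,0,0,-0.59]

```text
clock: 13.92
position: [0.4746, -0.2098, 0.1331]
tcp_rot: [0.253, 0.967, 0.0, -0.001]
contact_force: [0.6, 0.1, -1.0]
finger_gap: 0.132
grasp_force: 25.6
```

To row units: 8 cm / 40 = 0.2, 7 cm / 40 = 0.175, -0.32 rad / 2 = -0.16.

Call:
step_arm:
  rows:
    - [0,0,0,0,0,-0.05]
    - [0,0,0.0125,0,0,-0.1]
    - [0,0,0.0375,0,0,-0.15]
    - [0,0,0.075,0,0,-0.16]
    - [0,0,0.1125,0,0,-0.16]
    - [0,0,0.15,0,0,-0.16]
    - [0,0,0.175,0,0,-0.16]
    - [0,0,0.2,0,0,-0.16]
    - [0,0,0.2,0,0,-0.16]
    - [0,0,0.2,0,0,-0.16]

```text
clock: 14.75
position: [0.4758, -0.2083, 0.0538]
tcp_rot: [0.099, 0.995, 0.0, -0.001]
contact_force: [0.4, 0.5, -0.3]
finger_gap: 0.127
grasp_force: 25.6
```

```bash
python3 -c "
from h import *
plan((.4765,-.208,.0265),78.6)"
```

```text
shift cm [-0.07  0.04  2.73] wz 3.143 j6-> 78
shift cm [-0.07  0.04  2.73] wz 0.001 j6-> -102
clock 14.75 pos [ 0.4758 -0.2083  0.0538] tilt 0.08
```

To row units: 2.7 cm / 40 = 0.0675, 2.4 cm / 40 = 0.06.

Call:
step_arm:
  rows:
    - [-0.0025,0,0.0125,0,0,0]
    - [-0.0025,0,0.025,0,0,0]
    - [-0.0025,0,0.0375,0,0,0]
    - [-0.0025,0,0.05,0,0,0]
    - [-0.0025,0,0.06,0,0,0]
    - [-0.0025,0,0.0675,0,0,0]
    - [-0.0025,0,0.0675,0,0,0]
    - [-0.0025,0,0.0675,0,0,0]
    - [-0.0025,0,0.0675,0,0,0]
    - [-0.0025,0,0.0675,0,0,0]

```text
clock: 15.58
position: [0.4771, -0.2086, 0.0274]
tcp_rot: [0.099, 0.995, -0.0, 0.0]
contact_force: [-0.0, -0.6, -0.2]
finger_gap: 0.136
grasp_force: 25.6
```

To row units: -12 cm / 40 = -0.3, -9 cm / 40 = -0.225.

Call:
step_arm:
  rows:
    - [0,0,0,0,0,0]
    - [0,0,0,0,0,0]
    - [0,0,0,0,0,0]
    - [0,0,0,0,0,0]
    - [0,0,-0.0075,0,0,0]
    - [0,0,-0.0375,0,0,0]
    - [0,0,-0.075,0,0,0]
    - [0,0,-0.15,0,0,0]
    - [0,0,-0.225,0,0,0]
    - [0,0,-0.3,0,0,0]
  jaw: 0.7

```text
clock: 16.42
position: [0.4767, -0.2084, 0.1487]
tcp_rot: [0.099, 0.995, 0.0, -0.0]
contact_force: [-0.1, -0.6, -1.8]
finger_gap: 0.298
grasp_force: 0.0
```

```bash
python3 -c "
from h import *
plan((.5654,.3803,.1),60)"
```

```text
shift cm [ 2.88 59.46  4.89] wz 0.326 j6-> -26
clock 16.4167 pos [ 0.4767 -0.2084  0.1487] tilt 0.04
```

To row units: 39 cm / 40 = 0.975, 35 cm / 40 = 0.875.

Call:
step_arm:
  rows:
    - [0.0025,0.075,0,0,0,0]
    - [0.0075,0.175,0,0,0,0]
    - [0.0125,0.275,0,0,0,0]
    - [0.0175,0.375,0,0,0,0]
    - [0.0225,0.475,0,0,0,0]
    - [0.0275,0.575,0,0,0,0]
    - [0.0325,0.675,0,0,0,0]
    - [0.0375,0.775,0,0,0,0]
    - [0.0425,0.875,0,0,0,0]
    - [0.0475,0.975,0,0,0,0]
  jaw: 0.15

```text
clock: 17.25
position: [0.5349, 0.1796, 0.1476]
tcp_rot: [0.099, 0.995, 0.0, 0.0]
contact_force: [0.8, -1.2, 0.4]
finger_gap: 0.851
grasp_force: 0.0
```

To row units: 20.5 cm / 40 = 0.5125, 19 cm / 40 = 0.475.

Call:
step_arm:
  rows:
    - [0.005,0.1,0,0,0,0]
    - [0.01,0.2,0,0,0,0]
    - [0.015,0.3,0,0,0,0]
    - [0.02,0.4,0,0,0,0]
    - [0.0238,0.475,0.025,0,0,0]
    - [0.0245,0.5125,0.0625,0,0,0]
    - [0.0245,0.5125,0.1,0,0,0]
    - [0.0245,0.5125,0.15,0,0,0]
    - [0.0245,0.5125,0.175,0,0,0]
    - [0.0245,0.5125,0.175,0,0,0]

```text
clock: 18.08
position: [0.5648, 0.3799, 0.0751]
tcp_rot: [0.099, 0.995, -0.001, -0.002]
contact_force: [-0.0, 0.7, -0.4]
finger_gap: 0.85
grasp_force: 0.0
```

```bash
python3 -c "
from h import *
plan((.5654,.3803,.017),78.6)
c=cam('top')
b=c['image'][190:265,365:460,::-1];b=cv2.resize(b,None,fx=4,fy=4,interpolation=2)
c=cam('scene');d=c['image'][200:310,100:240,::-1];d=cv2.resize(d,(380,299),interpolation=2)
Q,u,v=cloud(c)
cv2.imwrite('pics/c1.png',np.vstack([b,d]))
for r in bot.mark_of('cup','scene')[:1]: print(r['uv'],atz(c,r['uv'],0).round(4))
"
```

```text
shift cm [-0.07  0.07  5.81] wz 3.143 j6-> 135
shift cm [-0.07  0.07  5.81] wz 0.001 j6-> -45
clock 18.0833 pos [0.5648 0.3799 0.0751] tilt 0.22
[157.6, 284.5] [0.5756 0.3773 0.    ]
```

View pics/c1.png

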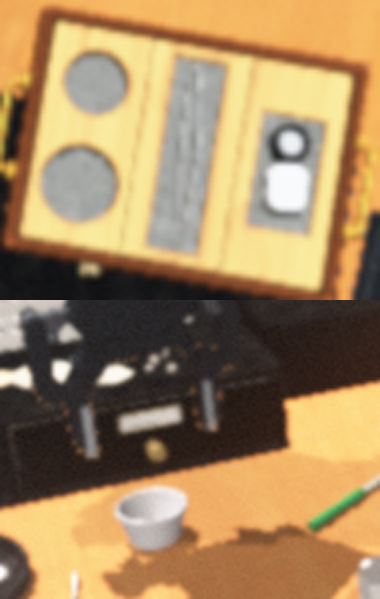

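```bash
python3 -c "
from h import *
c=cam('scene'); print(atz(c,(155.8,276.2),.027).round(4))"
```

```text
[0.5621 0.3847 0.027 ]
```

To row units: 5.8 cm / 40 = 0.145, 5.3 cm / 40 = 0.1325.

Call:
step_arm:
  rows:
    - [0,0.0025,0.0175,0,0,0]
    - [0,0.0025,0.0425,0,0,0]
    - [0,0.0025,0.0675,0,0,0]
    - [0,0.0025,0.0925,0,0,0]
    - [0,0.0025,0.115,0,0,0]
    - [0,0.0025,0.1325,0,0,0]
    - [0,0.0025,0.145,0,0,0]
    - [0,0.0025,0.145,0,0,0]
    - [0,0.0025,0.145,0,0,0]
    - [0,0.0025,0.145,0,0,0]

```text
clock: 19.12
position: [0.5662, 0.3816, 0.0197]
tcp_rot: [0.099, 0.995, 0.0, 0.0]
contact_force: [-0.2, 0.4, 0.2]
finger_gap: 0.854
grasp_force: 0.0
```

Call:
step_arm:
  rows:
    - [0,0,0,0,0,0]
    - [0,0,0,0,0,0]
    - [0,0,0,0,0,0]
    - [0,0,0,0,0,0]
    - [0,0,0,0,0,0]
    - [0,0,0,0,0,0]
    - [0,0,0,0,0,0]
    - [0,0,0,0,0,0]
    - [0,0,0,0,0,0]
    - [0,0,0,0,0,0]
  jaw: 1
  force: 20

```text
clock: 19.95
position: [0.5662, 0.3816, 0.0201]
tcp_rot: [0.099, 0.995, 0.0, 0.0]
contact_force: [-1.3, -1.3, 6.0]
finger_gap: 0.552
grasp_force: 20.1
```

To row units: -14 cm / 40 = -0.35, -13 cm / 40 = -0.325.

Call:
step_arm:
  rows:
    - [0,0,-0.0075,0,0,0]
    - [0,0,-0.025,0,0,0]
    - [0,0,-0.05,0,0,0]
    - [0,0,-0.0875,0,0,0]
    - [0,0,-0.125,0,0,0]
    - [0,0,-0.175,0,0,0]
    - [0,0,-0.225,0,0,0]
    - [0,0,-0.275,0,0,0]
    - [0,0,-0.325,0,0,0]
    - [0,0,-0.35,0,0,0]

```text
clock: 20.78
position: [0.5666, 0.3818, 0.1628]
tcp_rot: [0.099, 0.995, 0.001, 0.002]
contact_force: [0.4, 0.7, 0.8]
finger_gap: 0.547
grasp_force: 20.7
```

```bash
python3 -c "
from h import *
plan((.458,-.1345,.08),78.6)
c=cam('scene')
d=c['image'][130:310,80:260,::-1];d=cv2.resize(d,None,fx=2.5,fy=2.5,interpolation=2)
cv2.imwrite('pics/c2.png',d)
"
```

```text
shift cm [  0.51 -52.78   8.15] wz 3.143 j6-> 85
shift cm [  0.51 -52.78   8.15] wz 0.001 j6-> -95
clock 20.7833 pos [0.5666 0.3818 0.1628] tilt 0.22
```

View pics/c2.png

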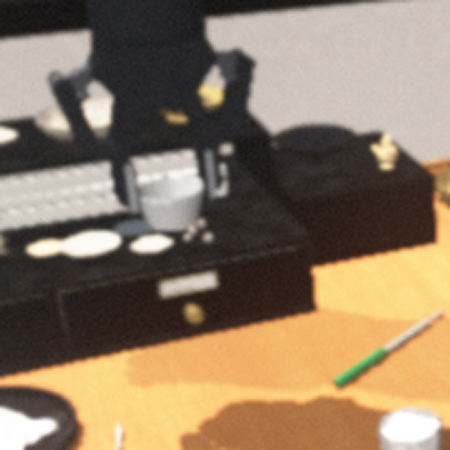

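To row units: -35.6 cm / 40 = -0.89, -31.7 cm / 40 = -0.7925.

Call:
step_arm:
  rows:
    - [0,-0.0375,0,0,0,0]
    - [0.0013,-0.1125,0,0,0,0]
    - [0.0025,-0.2075,0,0,0,0]
    - [0.0038,-0.305,0,0,0,0]
    - [0.005,-0.4025,0,0,0,0]
    - [0.0063,-0.5,0,0,0,0]
    - [0.0075,-0.5975,0,0,0,0]
    - [0.0088,-0.695,0,0,0,0]
    - [0.01,-0.7925,0,0,0,0]
    - [0.0113,-0.89,0,0,0,0]

```text
clock: 21.67
position: [0.4906, 0.0317, 0.159]
tcp_rot: [0.099, 0.995, 0.0, -0.0]
contact_force: [1.3, -0.4, -0.2]
finger_gap: 0.55
grasp_force: 20.7
```

To row units: -17.2 cm / 40 = -0.43, -15 cm / 40 = -0.375.

Call:
step_arm:
  rows:
    - [0,-0.0975,0,0,0,0]
    - [0,-0.195,0,0,0,0]
    - [0.0013,-0.2925,0,0,0,0]
    - [0.0013,-0.375,0,0,0,0]
    - [0.0013,-0.43,0.0125,0,0,0]
    - [0.0013,-0.43,0.05,0,0,0]
    - [0.0013,-0.43,0.1,0,0,0]
    - [0.0013,-0.43,0.15,0,0,0]
    - [0.0013,-0.43,0.2,0,0,0]
    - [0.0013,-0.43,0.205,0,0,0]

```text
clock: 22.5
position: [0.4559, -0.1348, 0.0745]
tcp_rot: [0.099, 0.995, 0.001, -0.002]
contact_force: [-0.1, 0.5, -0.6]
finger_gap: 0.555
grasp_force: 20.8
```

```bash
python3 -c "
from h import *
plan((.458,-.1345,.029),78.6)"
```

```text
shift cm [-0.22  0.07  4.55] wz 3.142 j6-> 85
shift cm [-0.22  0.07  4.55] wz 0.001 j6-> -95
clock 22.5 pos [ 0.4559 -0.1348  0.0745] tilt 0.27
```

To row units: 4.4 cm / 40 = 0.11, 4 cm / 40 = 0.1.

Call:
step_arm:
  rows:
    - [-0.005,0,0.0175,0,0,0]
    - [-0.005,0,0.035,0,0,0]
    - [-0.005,0,0.0525,0,0,0]
    - [-0.005,0,0.07,0,0,0]
    - [-0.005,0,0.0875,0,0,0]
    - [-0.005,0,0.1,0,0,0]
    - [-0.005,0,0.11,0,0,0]
    - [-0.005,0,0.11,0,0,0]
    - [-0.005,0,0.11,0,0,0]
    - [-0.005,0,0.11,0,0,0]

```text
clock: 23.33
position: [0.4593, -0.1357, 0.0335]
tcp_rot: [0.099, 0.995, -0.0, 0.0]
contact_force: [-0.8, 0.5, -0.1]
finger_gap: 0.546
grasp_force: 20.8
```

Lower another 4 mm, then release.

To row units: 0.45 cm / 40 = 0.0113, 0.4 cm / 40 = 0.01.

Call:
step_arm:
  rows:
    - [0,0.0025,0.0025,0,0,0]
    - [0,0.0025,0.005,0,0,0]
    - [0,0.0025,0.0075,0,0,0]
    - [0,0.0025,0.01,0,0,0]
    - [0,0.0025,0.0113,0,0,0]
    - [0,0.0025,0.0113,0,0,0]
    - [0,0.0025,0.0113,0,0,0]
    - [0,0.0025,0.0113,0,0,0]
    - [0,0.0025,0.0113,0,0,0]
    - [0,0.0025,0.0113,0,0,0]

```text
clock: 24.17
position: [0.4594, -0.1347, 0.0288]
tcp_rot: [0.099, 0.995, 0.0, 0.0]
contact_force: [0.8, 0.9, -0.1]
finger_gap: 0.548
grasp_force: 20.8
```

To row units: -12 cm / 40 = -0.3, -9 cm / 40 = -0.225.

Call:
step_arm:
  rows:
    - [0,0,0,0,0,0]
    - [0,0,0,0,0,0]
    - [0,0,0,0,0,0]
    - [0,0,0,0,0,0]
    - [0,0,-0.0075,0,0,0]
    - [0,0,-0.0375,0,0,0]
    - [0,0,-0.075,0,0,0]
    - [0,0,-0.15,0,0,0]
    - [0,0,-0.225,0,0,0]
    - [0,0,-0.3,0,0,0]
  jaw: 0.25

```text
clock: 25.0
position: [0.459, -0.1345, 0.1502]
tcp_rot: [0.099, 0.995, 0.0, -0.0]
contact_force: [0.5, -0.1, -0.1]
finger_gap: 0.749
grasp_force: 0.0
```

```bash
python3 -c "
from h import *
plan((.4057,.1907,.16),106.2)"
```

```text
shift cm [11.63 30.84 -0.97] wz 2.661 j6-> 99
shift cm [11.63 30.84 -0.97] wz -0.481 j6-> -81
clock 25.0 pos [ 0.459  -0.1345  0.1502] tilt 0.04
```

To row units: 30.84 cm / 40 = 0.771, 29 cm / 40 = 0.725, 1.1 rad / 2 = 0.55.

Call:
step_arm:
  rows:
    - [0.025,0.07,-0.0025,0,0,0.055]
    - [0.055,0.15,-0.005,0,0,0.11]
    - [0.0875,0.2325,-0.0075,0,0,0.165]
    - [0.12,0.3175,-0.01,0,0,0.22]
    - [0.1525,0.4,-0.0125,0,0,0.275]
    - [0.185,0.4875,-0.015,0,0,0.33]
    - [0.2175,0.575,-0.0175,0,0,0.385]
    - [0.25,0.6625,-0.02,0,0,0.44]
    - [0.275,0.725,-0.0225,0,0,0.495]
    - [0.2908,0.771,-0.0243,0,0,0.55]

```text
clock: 25.83
position: [0.4051, 0.1927, 0.1589]
tcp_rot: [0.601, 0.799, 0.0, 0.0]
contact_force: [0.7, -0.1, -0.4]
finger_gap: 0.753
grasp_force: 0.0
```

To row units: 5 cm / 40 = 0.125, 4 cm / 40 = 0.1.

Call:
step_arm:
  rows:
    - [0,0,0,0,0,0]
    - [0,0,0,0,0,0]
    - [0,0,0,0,0,0]
    - [0,0,0.0125,0,0,0]
    - [0,0,0.025,0,0,0]
    - [0,0,0.05,0,0,0]
    - [0,0,0.075,0,0,0]
    - [0,0,0.1,0,0,0]
    - [0,0,0.125,0,0,0]
    - [0,0,0.125,0,0,0]

```text
clock: 26.67
position: [0.4055, 0.1896, 0.1067]
tcp_rot: [0.599, 0.801, -0.001, -0.001]
contact_force: [0.3, -1.3, 0.5]
finger_gap: 0.75
grasp_force: 0.0
```

```bash
python3 -c "
from h import *
plan((.4057,.1907,.038),15.5)
c=cam('top')
b=c['image'][190:265,365:460,::-1];b=cv2.resize(b,None,fx=4,fy=4,interpolation=2)
c=cam('scene');d=c['image'][170:310,210:350,::-1];d=cv2.resize(d,(380,380),interpolation=2)
cv2.imwrite('pics/a1.png',np.vstack([b,d[:290]]))
"
```

```text
shift cm [0.1  0.07 6.87] wz 0.015 j6-> 10
clock 26.6667 pos [0.4055 0.1896 0.1067] tilt 0.17
```

View pics/a1.png

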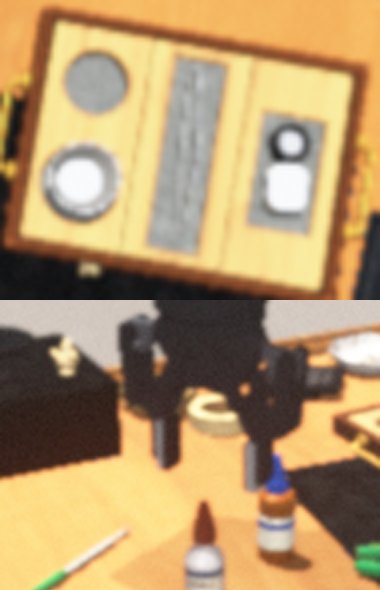

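Call:
step_arm:
  rows:
    - [0.0025,0,0.0125,0,0,0]
    - [0.0025,0.0025,0.0325,0,0,0]
    - [0.0025,0.0025,0.0525,0,0,0]
    - [0.0025,0.0025,0.0725,0,0,0]
    - [0.0025,0.0025,0.0925,0,0,0]
    - [0.0025,0.0025,0.1125,0,0,0]
    - [0.0025,0.0025,0.1325,0,0,0]
    - [0.0025,0.0025,0.1525,0,0,0]
    - [0.0025,0.0025,0.1675,0,0,0]
    - [0.0025,0.0025,0.1725,0,0,0]

```text
clock: 27.6
position: [0.4064, 0.1917, 0.0384]
tcp_rot: [0.599, 0.801, -0.0, -0.0]
contact_force: [-0.7, 0.5, -0.2]
finger_gap: 0.751
grasp_force: 0.0
```

Call:
step_arm:
  rows:
    - [0,0,0,0,0,0]
    - [0,0,0,0,0,0]
    - [0,0,0,0,0,0]
    - [0,0,0,0,0,0]
    - [0,0,0,0,0,0]
    - [0,0,0,0,0,0]
    - [0,0,0,0,0,0]
    - [0,0,0,0,0,0]
    - [0,0,0,0,0,0]
    - [0,0,0,0,0,0]
  jaw: 1
  force: 30

```text
clock: 28.43
position: [0.4069, 0.1919, 0.0397]
tcp_rot: [0.599, 0.801, 0.0, 0.0]
contact_force: [1.0, 0.7, 4.9]
finger_gap: 0.329
grasp_force: 29.7
```

To row units: -13 cm / 40 = -0.325, -12.5 cm / 40 = -0.3125.

Call:
step_arm:
  rows:
    - [0,0,-0.0075,0,0,0]
    - [0,0,-0.025,0,0,0]
    - [0,0,-0.05,0,0,0]
    - [0,0,-0.0875,0,0,0]
    - [0,0,-0.1375,0,0,0]
    - [0,0,-0.1875,0,0,0]
    - [0,0,-0.2375,0,0,0]
    - [0,0,-0.2875,0,0,0]
    - [0,0,-0.3125,0,0,0]
    - [0,0,-0.325,0,0,0]

```text
clock: 29.27
position: [0.4068, 0.1919, 0.1714]
tcp_rot: [0.599, 0.801, 0.001, 0.001]
contact_force: [-1.5, -0.4, -0.8]
finger_gap: 0.331
grasp_force: 29.4
```

```bash
python3 -c "
from h import *
plan((.527,-.1485,.1),14.5)
c=cam('scene')
P,u,v=cloud(c,bot.outline_of('adhesive','scene')[0]['mask']);print(np.median(P,0),np.percentile(P[:,2],[3,97]))
d=c['image'][100:310,210:350,::-1];d=cv2.resize(d,None,fx=2.5,fy=2.5,interpolation=2)
cv2.imwrite('pics/a2.png',d)
"
```

```text
shift cm [-36.05   1.9    7.14] wz 3.175 j6-> 150
shift cm [-36.05   1.9    7.14] wz 0.033 j6-> -30
clock 29.2667 pos [0.4068 0.1919 0.1714] tilt 0.13
[0.39873184 0.20096389 0.16783527] [0.13549316 0.21552367]
```

View pics/a2.png

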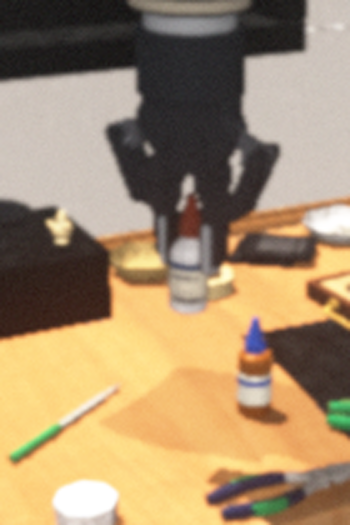

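To row units: -33.5 cm / 40 = -0.8375, -30.5 cm / 40 = -0.7625, 0.03 rad / 2 = 0.015.

Call:
step_arm:
  rows:
    - [-0.03,0.0013,0,0,0,0]
    - [-0.1,0.005,0,0,0,0]
    - [-0.1925,0.01,0,0,0,0.005]
    - [-0.2875,0.015,0,0,0,0.005]
    - [-0.3825,0.02,0,0,0,0.01]
    - [-0.4775,0.025,0,0,0,0.01]
    - [-0.5725,0.03,0,0,0,0.015]
    - [-0.6675,0.035,0,0,0,0.015]
    - [-0.7625,0.04,0,0,0,0.015]
    - [-0.8375,0.045,0,0,0,0.015]

```text
clock: 30.2
position: [0.5186, -0.1271, 0.1683]
tcp_rot: [0.611, 0.791, -0.0, -0.001]
contact_force: [-0.1, 0.7, -0.6]
finger_gap: 0.332
grasp_force: 29.4
```

To row units: 7.5 cm / 40 = 0.1875, 7 cm / 40 = 0.175.

Call:
step_arm:
  rows:
    - [-0.0425,0.0038,0,0,0,0]
    - [-0.0638,0.0038,0,0,0,0]
    - [-0.0638,0.0038,0.0125,0,0,0]
    - [-0.0638,0.0038,0.0375,0,0,0]
    - [-0.0638,0.0038,0.075,0,0,0]
    - [-0.0638,0.0038,0.1125,0,0,0]
    - [-0.0638,0.0038,0.15,0,0,0]
    - [-0.0638,0.0038,0.175,0,0,0]
    - [-0.0638,0.0038,0.1875,0,0,0]
    - [-0.0638,0.0038,0.1875,0,0,0]

```text
clock: 31.03
position: [0.5258, -0.1477, 0.0933]
tcp_rot: [0.611, 0.792, -0.0, -0.001]
contact_force: [-0.7, -0.0, -1.3]
finger_gap: 0.329
grasp_force: 29.4
```

```bash
python3 -c "
from h import *
plan((.527,-.1485,.049),14.5)"
```

```text
shift cm [-0.12  0.1   4.43] wz 3.146 j6-> 150
shift cm [-0.12  0.1   4.43] wz 0.004 j6-> -30
clock 31.0333 pos [ 0.5258 -0.1477  0.0933] tilt 0.13
```

To row units: 4.3 cm / 40 = 0.1075, 1.3 cm / 40 = 0.0325.

Call:
step_arm:
  rows:
    - [-0.0025,0.0025,0.015,0,0,0]
    - [-0.0025,0.0025,0.0325,0,0,0]
    - [-0.0025,0.0025,0.05,0,0,0]
    - [-0.0025,0.0025,0.065,0,0,0]
    - [-0.0025,0.0025,0.08,0,0,0]
    - [-0.0025,0.0025,0.0925,0,0,0]
    - [-0.0025,0.0025,0.1,0,0,0]
    - [-0.0025,0.0025,0.105,0,0,0]
    - [-0.0025,0.0025,0.1075,0,0,0]
    - [-0.0025,0.0025,0.1075,0,0,0]

```text
clock: 31.87
position: [0.5277, -0.1495, 0.0514]
tcp_rot: [0.611, 0.792, 0.0, -0.0]
contact_force: [-1.3, -0.2, -1.3]
finger_gap: 0.33
grasp_force: 29.4
```

Underside is about 3.5 mm above the well floor; lower slowly and watch the force.

To row units: 0.3 cm / 40 = 0.0075, 0.25 cm / 40 = 0.0063.

Call:
step_arm:
  rows:
    - [0,0,0.0013,0,0,0]
    - [0,0,0.0025,0,0,0]
    - [0,0,0.0038,0,0,0]
    - [0,0,0.005,0,0,0]
    - [0,0,0.0063,0,0,0]
    - [0,0,0.0075,0,0,0]
    - [0,0,0.0075,0,0,0]
    - [0,0,0.0075,0,0,0]
    - [0,0,0.0075,0,0,0]
    - [0,0,0.0075,0,0,0]

```text
clock: 32.7
position: [0.5277, -0.1495, 0.0485]
tcp_rot: [0.611, 0.792, 0.0, 0.0]
contact_force: [0.3, -0.8, -0.3]
finger_gap: 0.33
grasp_force: 29.4
```

To row units: -4 cm / 40 = -0.1, -2.5 cm / 40 = -0.0625.

Call:
step_arm:
  rows:
    - [0,0,0,0,0,0]
    - [0,0,0,0,0,0]
    - [0,0,0,0,0,0]
    - [0,0,0,0,0,0]
    - [0,0,0,0,0,0]
    - [0,0,0,0,0,0]
    - [0,0,-0.0075,0,0,0]
    - [0,0,-0.03,0,0,0]
    - [0,0,-0.0625,0,0,0]
    - [0,0,-0.1,0,0,0]
  jaw: 0.4

```text
clock: 33.53
position: [0.5274, -0.1494, 0.0892]
tcp_rot: [0.611, 0.792, -0.0, -0.0]
contact_force: [0.1, 0.9, -0.1]
finger_gap: 0.598
grasp_force: 0.0
```

To row units: 22 cm / 40 = 0.55, 19 cm / 40 = 0.475.

Call:
step_arm:
  rows:
    - [0,0,-0.05,0,0,0]
    - [0,0,-0.125,0,0,0]
    - [0,0,-0.2,0,0,0]
    - [0,0,-0.275,0,0,0]
    - [0.075,0,-0.325,0,0,0]
    - [0.175,0,-0.35,0,0,0]
    - [0.275,0,-0.35,0,0,0]
    - [0.375,0,-0.35,0,0,0]
    - [0.475,0,-0.35,0,0,0]
    - [0.55,0,-0.35,0,0,0]

```text
clock: 34.37
position: [0.4706, 0.0656, 0.2295]
tcp_rot: [0.611, 0.792, 0.0, 0.0]
contact_force: [-0.3, 0.8, -1.1]
finger_gap: 0.602
grasp_force: 0.0
```

```bash
python3 -c "
from h import *
t=cam('top');c=cam('scene')
for cc,n in((t,'top'),(c,'scene')):
  for k in('adhesive','cup','loupe','solvent','trinket_box','needle_file'):
    for r in bot.outline_of(k,n)[:1]:
      P,u,v=cloud(cc,r['mask']);print(n,k,round(r['score'],2),np.median(P,0).round(3),np.percentile(P[:,2],[3,97]).round(3))
b=cv2.resize(t['image'][150:330,170:470,::-1],None,fx=2.4,fy=2.4,interpolation=2)[:330]
d=cv2.resize(c['image'][180:270,330:570,::-1],(720,270),interpolation=2)
cv2.imwrite('pics/f.png',np.vstack([b,d]))
s=bot.state();print(s['position'],s['clock'])
"
```

```text
top adhesive 0.42 [ 0.525 -0.141  0.057] [0.019 0.093]
top cup 0.68 [ 0.464 -0.137  0.016] [0.006 0.036]
top loupe 0.51 [ 0.464 -0.273  0.026] [0.012 0.031]
top solvent 0.16 [0.515 0.253 0.007] [0.    0.011]
top trinket_box 0.59 [0.395 0.303 0.019] [0.007 0.024]
top needle_file 0.48 [0.508 0.273 0.008] [-0.     0.012]
scene adhesive 0.5 [ 0.522 -0.139  0.047] [0.02  0.085]
scene cup 0.51 [ 0.458 -0.137  0.028] [0.014 0.036]
scene loupe 0.64 [ 0.459 -0.269  0.026] [0.015 0.031]
scene solvent 0.72 [0.427 0.105 0.04 ] [0.005 0.08 ]
scene trinket_box 0.74 [0.385 0.311 0.019] [0.002 0.022]
scene needle_file 0.48 [0.514 0.245 0.006] [0.001 0.01 ]
[0.47199227 0.06299028 0.2284335 ] 35.0667
```

View pics/f.png

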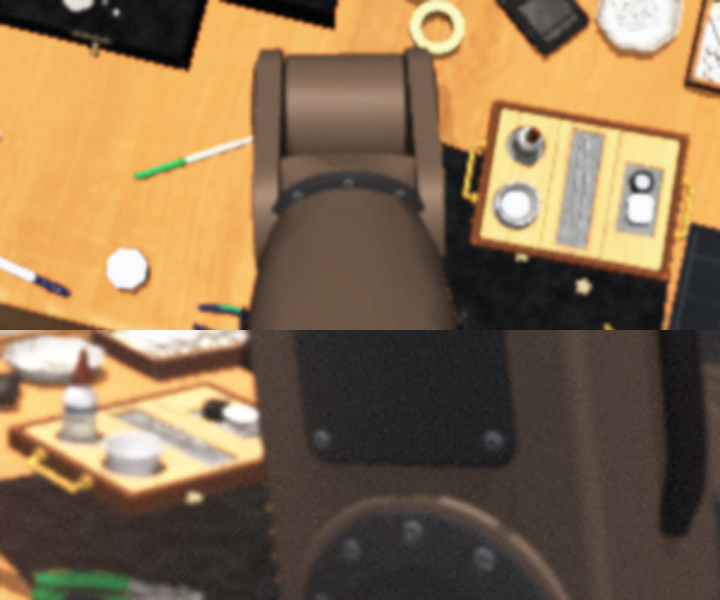

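```bash
python3 -c "
from h import *
t=cam('top');Q,u,v=cloud(t);D=Q[:,:2]-[.4765,-.2075];a=np.array([.98,-.198]);b=np.array([.198,.98]);X=D@a;Y=D@b
for x in np.arange(-.07,.07,.01):
  s=(X>=x)&(X<x+.01)&(abs(Y)<.018); g=t['image'][v[s],u[s]].mean(1); i=g>np.median(g)+12
  print(x.round(3),'z',np.percentile(Q[s,2],[20,50,95]).round(4),'bright Y',Y[s][i].round(3),'zb',np.median(Q[s,2][i]).round(4) if i.any() else '')
d=cv2.resize(t['image'][195:262,390:432,::-1],None,fx=8,fy=8,interpolation=2);cv2.imwrite('pics/tw.png',d)
"
```

```text
-0.07 z [0.0125 0.014  0.0198] bright Y [ 0.016  0.014  0.011  0.007 -0.009 -0.011 -0.015] zb 0.0148
-0.06 z [0.0099 0.0132 0.0166] bright Y [0.016 0.007 0.007 0.017] zb 0.0136
-0.05 z [0.0106 0.0134 0.0199] bright Y [0.018 0.017 0.016 0.015] zb 0.0139
-0.04 z [0.0123 0.0137 0.023 ] bright Y [ 0.016  0.018 -0.01  -0.01 ] zb 0.0143
-0.03 z [0.0102 0.0127 0.0227] bright Y [0.016 0.018 0.016] zb 0.012
-0.02 z [0.0097 0.0131 0.0231] bright Y [0.017] zb 0.0163
-0.01 z [0.0104 0.0122 0.0224] bright Y [0.017 0.017 0.016] zb 0.011
0.0 z [0.0108 0.0124 0.0169] bright Y [] zb 
0.01 z [0.0103 0.0122 0.0206] bright Y [ 0.006  0.006  0.002 -0.009  0.006  0.001 -0.006 -0.01  -0.    -0.008
 -0.01  -0.001 -0.009 -0.01 ] zb 0.0125
0.02 z [0.0104 0.014  0.02  ] bright Y [0.003] zb 0.0165
0.03 z [0.0109 0.0126 0.0192] bright Y [0.016 0.006] zb 0.0157
0.04 z [0.0108 0.0126 0.0168] bright Y [-0.001  0.017 -0.005  0.017] zb 0.0143
0.05 z [0.0109 0.0125 0.0164] bright Y [-0.003 -0.002 -0.005 -0.004] zb 0.0108
0.06 z [0.0114 0.014  0.0199] bright Y [ 0.011  0.009  0.006 -0.004 -0.008  0.018 -0.017  0.017] zb 0.0179
0.07 z [0.0145 0.0178 0.0217] bright Y [ 0.018  0.015  0.012  0.017  0.014  0.011  0.009  0.005  0.004 -0.
 -0.003  0.003 -0.001 -0.004 -0.005 -0.008 -0.011 -0.014 -0.016 -0.006
 -0.011 -0.014] zb 0.0167
```

View pics/tw.png

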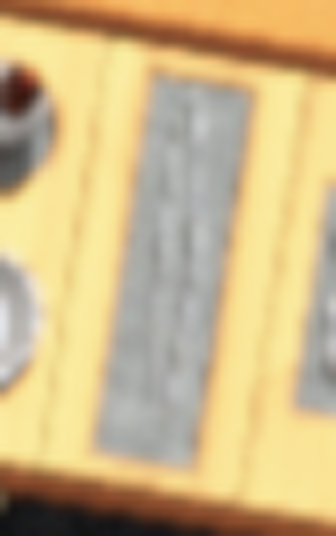

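```bash
python3 -c "
from h import *
print(bot.finish_job())"
```

```text
the job is handed in; nothing more can be done
None
```

The caddy is loaded and handed in at about 35 s of the 138 s: adhesive upright in the smaller well, cup in the larger well, loupe and tweezers flat in their pockets (confirmed in the last pictures), and the three look-alikes left untouched; the hand-in did not return a verdict.

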